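# Reset and lock the vertical stop of a dental articulator

### The job

The vertical stop of the articulator no longer reaches its table. Slacken the jam nut on the stop pin, screw the pin down by its knob until you feel its foot bear on the black table, stopping there without propping the teeth apart, then lock the pin by tightening the jam nut again to about 0.6 newton metres. Leave the loose things on the bench alone.

Things in the scene. Friction and masses are not known exactly. Their poses are not given: they have to be found in the camera images.
- articulator: Grey hinge articulator with tan lower and white upper cast, fixed to the bench, 142 x 104 mm, 151 mm high with its pin. Origin: middle of its underside; x runs from the pin back to the rear hinge, z up. The vertical pin axis lies at x = -66 mm, y = 0; there the arm ends in a round boss (radius 15.5 mm), top 94 mm above the bench. Fingertips that rub on the boss spoil the felt torque.
- upper_arm (a joint): Lift of the upper arm about the rear hinge (118 mm behind the pin), rad; 0 = teeth closed together, positive = propped open (0.01 rad lifts the arm 1.2 mm at the pin). A return spring pulls it shut; it takes about 26 N at the pin to lift it.
- jam_nut: Round steel jam nut on the pin with a ribbed red rubber sleeve, 34 mm across, 98 to 110 mm above the bench; white dot on top. Origin: pin axis, nut's underside (97 mm above the bench); z up, x to the dot. Clockwise from above tightens, lowering it 1 mm per rad. 0.1 N m turns it loose; once seated the torque rises 0.6 N m per rad. The sleeve gives 4 N m per rad in twist, springing back when let go.
- key_washer: Thin steel washer, 29 mm across, 2 mm thick, between nut and boss, keyed so that it does not turn. Origin: on the pin axis, underside. The nut presses it on a collar of the pin, which locks the pin: clamp force in N is about 110 x (nut torque in N m - 0.1), so 0.6 N m gives 55 N. At the start it is clamped with 22 to 33 N (0.3 to 0.4 N m).
- stop_pin: Threaded pin through nut and arm, brass foot below, knob on top: ribbed black rubber, 17 mm across, brass cap, 122 to 150 mm above the bench. Origin: pin axis, 87 mm above the bench; x to the cap's white line. Clockwise from above lowers it 1 mm per rad. Nut slack, 0.05 N m turns it, 0.09 N m once the foot bears with 10 N, 0.13 N m when it lifts the arm. The rubber gives 1.2 N m per rad in twist.
- knob (a point): Middle of the stop pin's knob, on its axis, 14 mm below the knob's top and about 24 mm above the top of the jam nut.
- guide_table: Small round black table, 27 mm across, on the front of the articulator's base under the pin's foot; fixed. Origin: pin axis, underside (16 mm above the bench); its top face is 30.5 mm above the bench. At the start the foot hangs 0.9 to 2.1 mm above it.
- felt_marker: White felt marker with a black cap, 135 mm, lying in front; leave alone.
- bur_block: Aluminium block with burs, 28 x 70 x 49 mm; leave alone.
- ball_pen: Blue ball pen, 146 mm, lying; leave alone.
- crown_caliper: Flat metal spring caliper, 114 x 64 x 6 mm, lying; leave alone.

How it is judged:
By the outcome, as a careful person would: the job done as asked, in the order asked, and still so for the second after the job is handed in, with the robot touching nothing.
It also fails if it takes over 72 s, if anything falls off the work surface, if the arm or the gripper's body presses on something with over 40 N, if the wrist force passes 120 N, or if a joint passes its speed limit or range.

### The arm

A 6-joint arm with a two-finger parallel gripper is mounted at the origin on a cart in front of the work surface, level with it; the furniture and walls round the work are solid. World frame = base frame: x ahead of the robot, y to its left, z up, the work surface at z = 0. Lengths are in m, angles in rad, forces in N, time in s.
With the tool pointing down it reaches from about 0.3 to 0.775 m from the base axis. Payload 14.6 kg.
Tool frame: the origin (TCP) lies at the centre of the arm's flange, where the gripper is bolted on; the fingertips stand 199 mm ahead of it and the grasp point (between the pads) lies 180 mm ahead of it; z points along the fingers, y is the line along which they close (so a half turn about z gives the same grasp; the last joint's range is limited). The gripper opens to 94 mm and grips with 3 to 60 N. Pads are 16 mm wide; open, the fingers measure 119 mm over their backs; the gripper's body (75 mm by 177 mm) begins 78 mm behind the grasp point.
Start: joints at [-1.293, 0.3, 1.521, -0, 1.321, -0.067], TCP at [0.186, -0.518, 0.405] pointing down, gripper open.
Joint ranges: [-3.03, 3.03], [-0.79, 2.21], [0.23, 2.52], [-1.04, 4.18], [0, 3.07], [-2.55, 2.55]. Speed limits (rad/s): [2.22, 2.22, 2.57, 3.14, 3.14, 3.14].

### API

Orientations are given as [roll, pitch, yaw] about the fixed x, y, z axes, in that order (R = Rz(yaw) Ry(pitch) Rx(roll)).
In Python, from station import ctrl gives the robot as it stands. The module is installed in compiled form; this text tells all that it offers.
- The arm moves only by the tool servo_tool, never from a script. Its argument "motion" is a list of rows, each a list of 5 numbers: the closure, from 0 (fully open) to 1 (shut), then the shift along the world's x, y, z in cm, then the turn about the world's z in degrees. A call has 1 to 20 rows; each row is the pose to reach, as a shift and turn from the pose commanded when the call began; what a row does not reach only later rows make up. A row lasts 1/8 s, in which the tool goes at most 62.5 mm and 10.7 degrees, less where a joint would pass 70% of its speed; a pose out of reach is approached as far as the arm can. A call with a gripper value outside its range is refused whole. The fingers move at their own pace and stop on an object; "squeeze" is the grip in N (left out, the last holds). Time passes only in rows, so rows that repeat a pose let the fingers close. It gives the time, the measured TCP pose, the force, the opening and the grip force at its end, in the units of the state.
- ctrl.get_obs(): the state, without advancing time (a new reading comes with each control period).
- ctrl.camera(name): name is "side" or "top"; returns a dict with "image" (420x560x3 uint8, red, green, blue), "fx", "fy", "cx", "cy" (pixels), "dist" ([k1, k2, p1, p2, k3] as OpenCV has them; the pictures are not rectified), "camera_from_world" (4x4, takes a point from world to camera coordinates). Camera axes: x right, y up, looking along -z (the intrinsics and any distortion apply to the point x, -y, -z); pixel columns grow to the right and rows downward; lengths in m; the calibration is good to about 2 mm. A picture is of the moment at which its call begins. There is no depth.
- ctrl.hand_in(): hands the job in; it is judged then, once.
The state is a dict: "time_s": time; "qpos": joint angles; "joint_vel": joint speeds; "tau": joint torques, N m; "ee_pos": TCP position; "eef_rot": TCP orientation; "force": force on the tool from outside, world axes, zero at the start; "moment": the same for the moment, N m; "grip_width": finger opening in m; "grip_force": force on a finger pad.
Only numpy, scipy, OpenCV 4.12 (cv2) and the standard library are available. Lean on these libraries where they do the work, as an engineer would, in place of code of your own. Each camera call takes 0.05 s, during which the arm holds its last target. There are 200 camera calls.

## Working session

There is one attempt and no reset: what is moved stays moved. The work goes in short steps, Python scripts to look and compute and a tool call to move; the robot and the scene stay as the last step left them, time stands still between calls to the robot, and variables do not carry over. Pictures are saved under pics/ and viewed, at most 10 in all, crops included, and the job is handed in when it is done.

Besides the shell and the picture viewer there is one more tool, called after "Call:" in YAML: its name, and indented under it one key for each argument. servo_tool: Moves the arm, as the interface text tells. Its arguments: {"type":"object","properties":{"motion":{"type":"array","items":{"type":"array","items":{"type":"number"}}},"squeeze":{"type":"number"}},"required":["motion"]}

```bash
mkdir -p pics
python3 - <<'E'
from station import ctrl
import cv2,numpy as np
o=ctrl.get_obs();print(o)
for n in("side","top"):
    c=ctrl.camera(n);cv2.imwrite(f"pics/{n}0.png",c["image"][:,:,::-1]);print(n,c["fx"],c["fy"],c["cx"],c["cy"],c["dist"],np.round(c["camera_from_world"],3).tolist())
E
```

```text
{'time_s': 0.0, 'qpos': array([-1.29260804e+00,  3.00456015e-01,  1.52160269e+00, -4.68265965e-05,
        1.32070370e+00, -6.65925579e-02]), 'joint_vel': array([ 0.00031146, -0.00045751,  0.00131258,  0.00150686,  0.00047687,
        0.00169346]), 'tau': array([-2.45291681e-03, -5.31799829e+01, -3.52734232e+01,  7.06996978e-02,
        2.44003697e-02, -9.76359252e-05]), 'ee_pos': array([ 0.18588156, -0.5175937 ,  0.40408533]), 'eef_rot': array([-3.14042248e+00, -3.25834826e-05,  3.44792438e-01]), 'force': array([-0.17876471,  0.38179651, -0.19891346]), 'moment': array([-0.01505486,  0.00998437,  0.04169229]), 'grip_force': 0.0, 'grip_width': 0.09403912620278904}
side 392.94647108059786 392.94647108059786 277.5063031585488 200.29257289848522 [-0.09309842  0.          0.          0.          0.        ] [[-0.932, -0.363, -0.017, 0.494], [0.197, -0.544, 0.816, -0.148], [-0.306, 0.757, 0.578, -0.849], [0.0, 0.0, 0.0, 1.0]]
top 439.7784584377607 439.7784584377607 277.62366817163183 217.2298777119998 [-0.08817201  0.          0.          0.          0.        ] [[-0.001, -1.0, -0.025, 0.115], [0.997, -0.004, 0.082, -0.517], [-0.083, -0.025, 0.996, -1.188], [0.0, 0.0, 0.0, 1.0]]
```

View pics/top0.png

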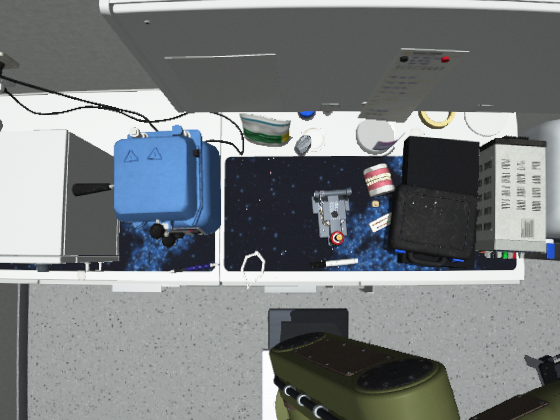

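View pics/side0.png

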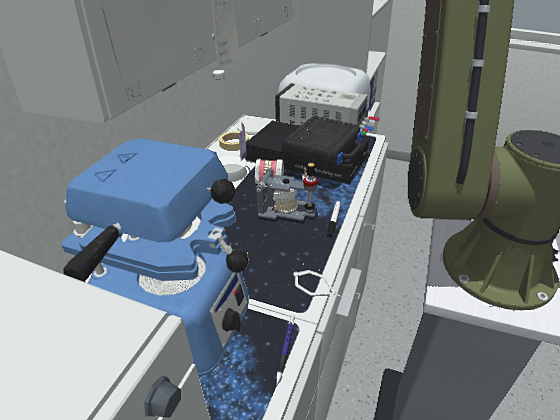

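The top view shows the red nut and knob at about (337,239), with the hinge body behind them at (332,193). In the side view the nut is at (310,182) and the brass cap at (311,165). Next I'll triangulate these.

```bash
cat > h.py <<'E'
from station import ctrl
import cv2,numpy as np
def ray(c,uv):
    K=np.array([[c["fx"],0,c["cx"]],[0,c["fy"],c["cy"]],[0,0,1]])
    p=cv2.undistortPoints(np.array([[uv]],float),K,np.array(c["dist"]))[0,0]
    T=np.array(c["camera_from_world"]);R=T[:3,:3]
    return -R.T@T[:3,3], R.T@np.array([p[0],-p[1],-1])
def plane(c,uv,z):
    o,d=ray(c,uv);return o+d*(z-o[2])/d[2]
def tri(a,b):
    A=np.zeros((3,3));v=np.zeros(3)
    for o,d in(a,b):
        d=d/np.linalg.norm(d);P=np.eye(3)-np.outer(d,d);A+=P;v+=P@o
    return np.linalg.solve(A,v)
def proj(c,p):
    q=np.array(c["camera_from_world"])@np.append(p,1);K=np.array([[c["fx"],0,c["cx"]],[0,c["fy"],c["cy"]],[0,0,1]])
    return cv2.projectPoints(np.array([[q[0],-q[1],-q[2]]]),np.zeros(3),np.zeros(3),K,np.array(c["dist"]))[0].ravel()
def red(c,box):
    x0,y0,x1,y1=box;h=cv2.cvtColor(c["image"],cv2.COLOR_RGB2HSV)
    m=((h[...,0]<8)|(h[...,0]>172))&(h[...,1]>120)&(h[...,2]>60)
    k=np.zeros_like(m);k[y0:y1,x0:x1]=m[y0:y1,x0:x1];ys,xs=np.nonzero(k)
    return xs.min(),xs.max(),ys.min(),ys.max(),len(xs)
def avg(n=10):
    F=[]
    for _ in range(n):
        ctrl.camera("top");o=ctrl.get_obs();F.append(np.r_[o["force"],o["moment"]])
    F=np.array(F);return F.mean(0).round(3),F.std(0).round(3),round(o["time_s"],2)
E
python3 - <<'E'
from h import *
s,t=ctrl.camera("side"),ctrl.camera("top")
rs,rt=red(s,(295,170,325,200)),red(t,(322,225,352,255));print(rs,rt)
ut=((rt[0]+rt[1])/2,(rt[2]+rt[3])/2)
us=((rs[0]+rs[1])/2,(rs[2]+rs[3])/2)
print(plane(t,ut,.110),plane(s,us,.104),tri(ray(t,ut),ray(s,us)))
p=plane(t,ut,.110);print(proj(s,[p[0],p[1],.104]),us, proj(t,[p[0],p[1],.15]),proj(s,[p[0],p[1],.15]))
a=cv2.resize(t["image"][170:280,290:400],(440,440),interpolation=2)
b=cv2.resize(s["image"][150:230,245:325],(400,440),interpolation=2)
cv2.imwrite("pics/z1.png",np.hstack([a,b])[:,:,::-1])
o=ctrl.get_obs();print(o["time_s"],o["force"],o["moment"])
E
```

```text
(np.int64(303), np.int64(317), np.int64(177), np.int64(186), 81) (np.int64(330), np.int64(343), np.int64(231), np.int64(244), 65)
[ 0.45758678 -0.03821266  0.11      ] [ 0.45674685 -0.0346169   0.104     ] [ 0.45799228 -0.03916525  0.10098967]
[310.11276981 180.68957322] (np.float64(310.0), np.float64(181.5)) [338.26030913 236.90303874] [310.69193532 164.33127058]
0.2 [ 0.57006893  0.91431646 -0.41099382] [-0.03849436  0.06172174  0.07396988]
```

View pics/z1.png

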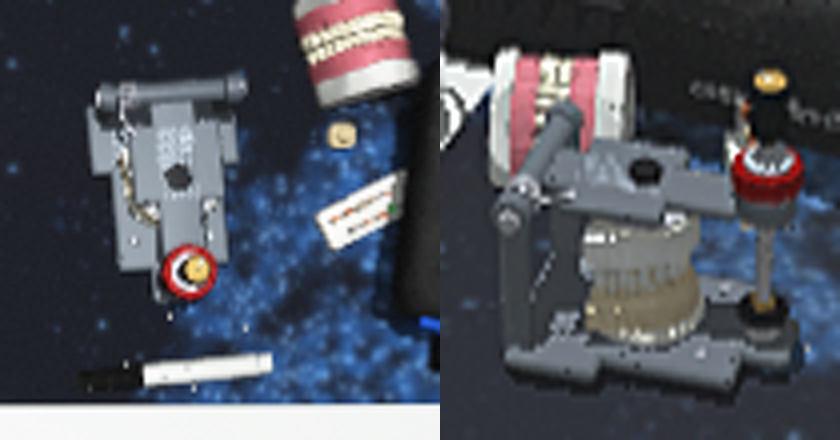

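The pin is at about (0.458, -0.037). In the crop, the arm runs back from it in +x and the area around it is clear. I'll approach above it with the yaw kept.

Call:
servo_tool:
  motion:
    - [0,2,4,2,0]
    - [0,5,9,3,0]
    - [0,8,14,3,0]
    - [0,11,19.5,3,0]
    - [0,14,25,3,0]
    - [0,17,30,3,0]
    - [0,20,35.5,3,0]
    - [0,23,41,3,0]
    - [0,25.5,45,2,0]
    - [0,27.2,48.1,0,0]
    - [0,27.2,48.1,0,0]
    - [0,27.2,48.1,0,0]
    - [0,27.2,48.1,0,0]
  squeeze: 3

```text
time_s: 1.82
ee_pos: [0.4576, -0.0375, 0.4053]
eef_rot: [3.141, -0.001, 0.344]
force: [-0.1, -0.6, 0.3]
grip_width: 0.0938
grip_force: 0.0
```

Call:
servo_tool:
  motion:
    - [0,0,0,-4,0]
    - [0,0,0,-8,0]
    - [0,0,0,-10.8,0]
    - [0,0,0,-10.8,0]
    - [0,0,0,-10.8,0]

```text
time_s: 2.45
ee_pos: [0.4582, -0.037, 0.2981]
eef_rot: [3.141, -0.002, 0.344]
force: [-0.2, 0.3, 0.8]
grip_width: 0.0939
grip_force: 0.0
```

Run:
```python
from h import *
print(*avg(8));o=ctrl.get_obs();print(o["ee_pos"],o["eef_rot"],o["qpos"])
c=ctrl.camera("side");cv2.imwrite("pics/z2.png",cv2.resize(c["image"][120:230,245:375],(780,660),interpolation=2)[:600,:,::-1])
```

```text
[0.005 0.197 0.074 0.013 0.013 0.019] [0.507 0.374 0.596 0.035 0.033 0.02 ] 2.85
[ 0.45792426 -0.0366054   0.29694421] [ 3.14133303e+00 -4.38956354e-04  3.44854294e-01] [-1.59521942e-01  2.27709859e-01  1.88560903e+00 -1.77154346e-05
  1.02776400e+00  1.06642930e+00]
```

View pics/z2.png

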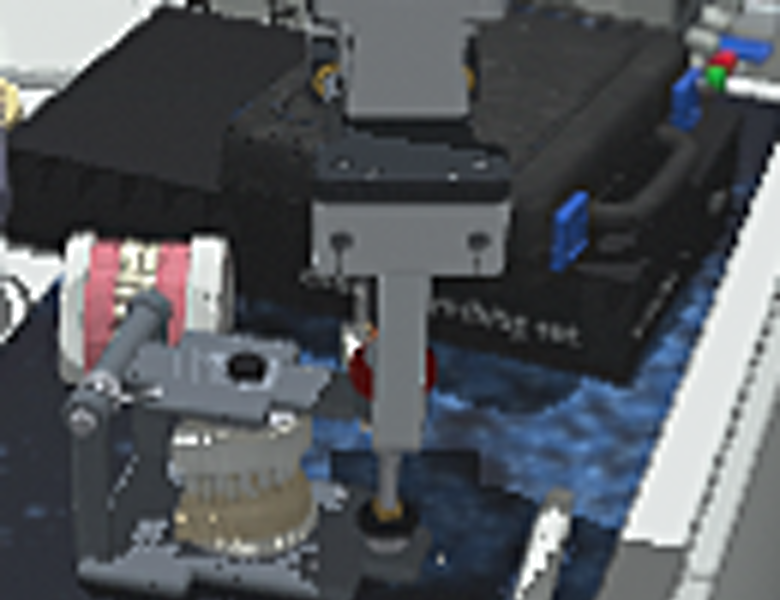

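The fingers straddle the nut, which shows red at (390,370) in the crop. Close gently to centre it.

Call:
servo_tool:
  motion:
    - [0.55,0,0,0,0]
    - [0.55,0,0,0,0]
    - [0.55,0,0,0,0]
    - [0.8,0,0,0,0]
    - [0.8,0,0,0,0]
    - [0.8,0,0,0,0]
    - [0.8,0,0,0,0]
  squeeze: 3

```text
time_s: 3.78
ee_pos: [0.458, -0.037, 0.2967]
eef_rot: [3.14, -0.0, 0.345]
force: [1.3, -6.9, -1.4]
grip_width: 0.0403
grip_force: 3.0
```

Run:
```python
from h import *
print(*avg(6));o=ctrl.get_obs();print(o["ee_pos"],o["eef_rot"],o["grip_width"],o["grip_force"])
```

```text
[ 1.525e+00 -5.705e+00 -1.159e+00 -1.123e+00 -3.080e-01 -3.000e-03] [0.352 0.392 0.201 0.019 0.026 0.022] 4.08
[ 0.45801563 -0.03701143  0.29669795] [ 3.14035218e+00 -2.45370186e-04  3.44756634e-01] 0.04060094195138486 2.999718189239502
```

Call:
servo_tool:
  motion:
    - [0.4,0,0,0,0]
    - [0.4,0,0,0,0]
    - [0.4,0.05,-0.15,0,10]
    - [0.4,0.1,-0.3,0,20]
    - [0.4,0.1,-0.3,0,30]
    - [0.4,0.1,-0.3,0,40]
    - [0.4,0.1,-0.3,0,50]
    - [0.4,0.1,-0.3,0,60]
    - [0.4,0.1,-0.3,0,70]
    - [0.4,0.1,-0.3,0,80]
    - [0.4,0.1,-0.3,0,90]
    - [0.55,0.1,-0.3,0,90]
    - [0.55,0.1,-0.3,0,90]
    - [0.8,0.1,-0.3,0,90]
    - [0.8,0.1,-0.3,0,90]
    - [0.8,0.1,-0.3,0,90]
  squeeze: 3

```text
time_s: 6.08
ee_pos: [0.4586, -0.0397, 0.2965]
eef_rot: [-3.14, -0.0, 1.914]
force: [-5.0, -1.9, 2.4]
grip_width: 0.0394
grip_force: 3.0
```

Run:
```python
from h import *
print(*avg(5));o=ctrl.get_obs();print(o["ee_pos"],o["eef_rot"],o["grip_width"],o["grip_force"],o["qpos"][5])
```

```text
[-4.985 -2.211  2.154 -0.387  0.927  0.009] [0.376 0.583 0.223 0.034 0.025 0.025] 6.33
[ 0.45862175 -0.03969396  0.29648355] [-3.14006186e+00 -4.17588133e-04  1.91418024e+00] 0.03940224461839613 3.000129363499582 -0.5090214479620608
```

Call:
servo_tool:
  motion:
    - [0.4,0,0,0,0]
    - [0.4,0,0,0,0]
    - [0.4,-0.12,-0.05,0,-10]
    - [0.4,-0.25,-0.09,0,-20]
    - [0.4,-0.25,-0.09,0,-30]
    - [0.4,-0.25,-0.09,0,-40]
    - [0.4,-0.25,-0.09,0,-50]
    - [0.4,-0.25,-0.09,0,-60]
    - [0.4,-0.25,-0.09,0,-70]
    - [0.4,-0.25,-0.09,0,-80]
    - [0.4,-0.25,-0.09,0,-90]
    - [0.55,-0.25,-0.09,0,-90]
    - [0.55,-0.25,-0.09,0,-90]
    - [0.8,-0.25,-0.09,0,-90]
    - [0.8,-0.25,-0.09,0,-90]
    - [0.8,-0.25,-0.09,0,-90]
  squeeze: 3

```text
time_s: 8.32
ee_pos: [0.4563, -0.0401, 0.2966]
eef_rot: [-3.14, 0.0, 0.347]
force: [-0.6, 6.1, 1.5]
grip_width: 0.0416
grip_force: 3.0
```

Run:
```python
from h import *
print(*avg(5));o=ctrl.get_obs();print(o["ee_pos"],o["eef_rot"],o["grip_width"],o["grip_force"],o["qpos"][5])
```

```text
[-1.663e+00  6.320e+00  1.481e+00  1.172e+00  3.010e-01  2.000e-03] [0.445 0.52  0.457 0.032 0.021 0.036] 8.57
[ 0.45629059 -0.04013615  0.29656649] [-3.14025933e+00  2.04888026e-04  3.46997958e-01] 0.041476625570923464 3.0001605302095413 1.0552676529805491
```

Call:
servo_tool:
  motion:
    - [0.5,0,0,0,0]
    - [0.5,0,0,0,0]
    - [0.5,0.13,0.18,0,0]
    - [0.5,0.13,0.18,0,0]
    - [0.6,0.13,0.18,0,0]
    - [0.8,0.13,0.18,0,0]
    - [0.8,0.13,0.18,0,0]
    - [0.8,0.13,0.18,0,0]
  squeeze: 3

```text
time_s: 9.57
ee_pos: [0.4576, -0.0385, 0.2966]
eef_rot: [-3.141, 0.0, 0.345]
force: [-0.1, 5.5, -0.2]
grip_width: 0.0397
grip_force: 3.0
```

Run:
```python
from h import *
print(*avg(5));o=ctrl.get_obs();print(o["ee_pos"],o["eef_rot"],o["grip_width"],o["grip_force"],o["qpos"][5])
```

```text
[-1.149  5.526  0.608  1.056  0.276 -0.009] [0.412 0.368 0.281 0.018 0.035 0.014] 9.82
[ 0.45763417 -0.03854318  0.29657858] [-3.14093706e+00  1.73822154e-04  3.44790184e-01] 0.03937497251985225 3.0000798124819994 1.061832132149781
```

Call:
servo_tool:
  motion:
    - [0.5,0,0,0,0]
    - [0.5,-0.01,0.04,0,0]
    - [0.5,-0.01,0.04,0,0]
    - [0.9,-0.01,0.04,0,0]
    - [0.9,-0.01,0.04,0,0]
    - [0.9,-0.01,0.04,0,0]
    - [0.9,-0.01,0.04,0,0]
    - [0.9,-0.01,0.04,0,0]
  squeeze: 40

```text
time_s: 10.82
ee_pos: [0.4576, -0.0383, 0.2966]
eef_rot: [-3.141, 0.0, 0.345]
force: [-0.7, 2.5, 0.6]
grip_width: 0.0369
grip_force: 40.0
```

Run:
```python
from h import *
print(*avg(4));o=ctrl.get_obs();print(o["ee_pos"],o["eef_rot"],o["grip_width"],o["grip_force"],o["qpos"][5])
```

```text
[-0.689  2.245  0.829  0.411  0.158 -0.037] [0.526 0.131 0.248 0.028 0.047 0.04 ] 11.03
[ 0.45758424 -0.03830229  0.29663229] [-3.14149857e+00  2.49145255e-05  3.44796397e-01] 0.03741449148979571 40.00030517578125 1.0626447450092
```

Call:
servo_tool:
  motion:
    - [0.9,0,0,0,4]
    - [0.9,0,0,0.01,8]
    - [0.9,0,0,0.01,12]
    - [0.9,0,0,0.02,16]
    - [0.9,0,0,0.03,20]
    - [0.9,0,0,0.03,20]

```text
time_s: 11.78
ee_pos: [0.4576, -0.0383, 0.2969]
eef_rot: [-3.141, 0.0, 0.693]
force: [-0.6, 1.9, 0.1]
grip_width: 0.0376
grip_force: 40.0
```

Run:
```python
from h import *
print(*avg(4));o=ctrl.get_obs();print(o["ee_pos"],o["eef_rot"],o["grip_width"],o["grip_force"],o["qpos"][5])
```

```text
[-0.254  2.111 -0.845  0.399  0.021 -0.03 ] [0.109 0.307 0.677 0.033 0.028 0.024] 11.97
[ 0.45759187 -0.03830483  0.29685318] [-3.14146753e+00  8.11113736e-05  6.92757294e-01] 0.03728261557260994 39.999480843544006 0.7147185907998318
```

Call:
servo_tool:
  motion:
    - [0.9,0,0,0.01,5]
    - [0.9,0,0,0.02,10]
    - [0.9,0,0,0.02,15]
    - [0.9,0,0,0.03,20]
    - [0.9,0,0,0.04,25]
    - [0.9,0,0,0.05,30]

```text
time_s: 12.72
ee_pos: [0.4576, -0.0383, 0.2974]
eef_rot: [-3.142, -0.0, 1.219]
force: [0.3, 3.1, -0.8]
grip_width: 0.0372
grip_force: 40.0
```

Run:
```python
from h import *
print(ctrl.get_obs()["moment"])
c=ctrl.camera("side");cv2.imwrite("pics/z3.png",cv2.resize(c["image"][145:205,280:340],(600,600),interpolation=2)[:,:,::-1])
print(*avg(4));o=ctrl.get_obs();print(o["ee_pos"],o["eef_rot"],o["grip_width"],o["grip_force"],o["qpos"][5],o["tau"])
```

```text
[ 0.41952869 -0.08691496 -0.11334338]
[ 0.623  2.184 -1.839  0.404 -0.065  0.053] [0.677 0.255 0.581 0.039 0.029 0.02 ] 12.97
[ 0.45758648 -0.03830407  0.2974117 ] [-3.14152001e+00 -1.09228930e-05  1.21529485e+00] 0.03704767924730001 39.99936103820801 0.19217786651557428 [-1.10626884e+00 -4.46101391e+01 -3.09348786e+01 -4.15708143e-01
 -4.87475353e-02  3.12505255e-02]
```

View pics/z3.png

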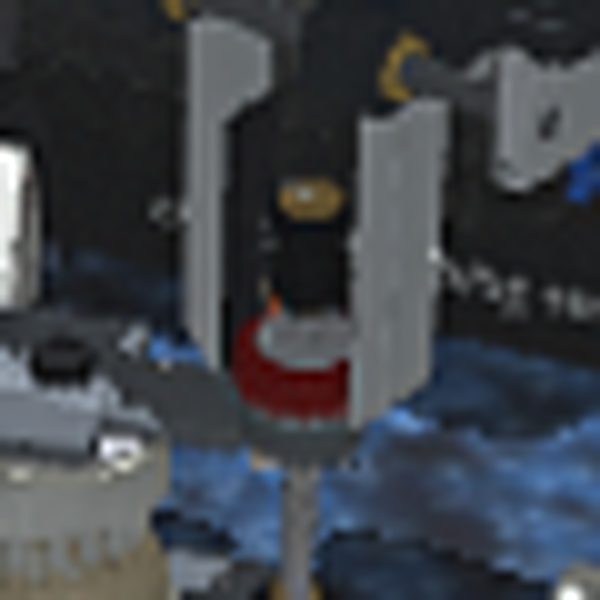

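The fingers grip the red sleeve clear of the knob, with the tips just above the boss. The torque while turning is about -0.11, so the nut is turning loose. I'll turn it a little further and read the moving torque.

Call:
servo_tool:
  motion:
    - [0.9,0,0,0.01,4]
    - [0.9,0,0,0.01,8]
    - [0.9,0,0,0.02,12]
    - [0.9,0,0,0.03,16]
    - [0.9,0,0,0.04,20]
    - [0.9,0,0,0.04,24]

```text
time_s: 13.72
ee_pos: [0.4576, -0.0383, 0.2978]
eef_rot: [-3.142, -0.0, 1.637]
force: [-0.6, 3.1, -1.0]
grip_width: 0.0374
grip_force: 40.0
```

Run:
```python
from h import *
o=ctrl.get_obs();print(o["moment"],o["eef_rot"],o["qpos"][5],o["ee_pos"])
for _ in range(4): ctrl.camera("top");o=ctrl.get_obs();print(o["moment"][2],o["eef_rot"][2])
```

```text
[ 0.4077689  -0.09180606 -0.08183504] [-3.14152550e+00 -9.39202996e-05  1.63661735e+00] -0.22925856084950252 [ 0.45760065 -0.03834117  0.29778709]
0.0006755641495438391 1.6401808161281184
0.019832120482723405 1.635700677109409
0.05124088217077839 1.6340598867092888
0.002743000787034454 1.633834306834218
```

Call:
servo_tool:
  motion:
    - [0.4,0,0,0,0]
    - [0.4,0,0,0,0]
    - [0.4,0,0,1.0,10]
    - [0.4,0,0,1.85,20]
    - [0.4,0,0,1.85,30]
    - [0.7,0,0,1.85,30]
    - [0.7,0,0,1.85,30]
    - [0.95,0,0,1.85,30]
    - [0.95,0,0,1.85,30]
    - [0.95,0,0,1.85,30]
    - [0.95,0,0,1.85,30]
  squeeze: 4

```text
time_s: 15.3
ee_pos: [0.4576, -0.0383, 0.3163]
eef_rot: [-3.142, -0.0, 2.16]
force: [1.1, 1.0, -0.5]
grip_width: 0.0169
grip_force: 4.0
```

Run:
```python
from h import *
c=ctrl.camera("side");cv2.imwrite("pics/z4.png",cv2.resize(c["image"][145:205,280:340],(600,600),interpolation=2)[:,:,::-1])
print(*avg(4));o=ctrl.get_obs();print(o["ee_pos"],o["eef_rot"],o["grip_width"],o["grip_force"],o["qpos"][5])
```

```text
[-0.237  0.021 -0.495  0.018 -0.199  0.013] [0.195 0.515 0.481 0.039 0.032 0.024] 15.55
[ 0.45760096 -0.03832235  0.31632741] [ 3.14157890e+00 -6.41150131e-06  2.15985521e+00] 0.01680813698939802 4.000005125999451 -0.7524079430360935
```

View pics/z4.png

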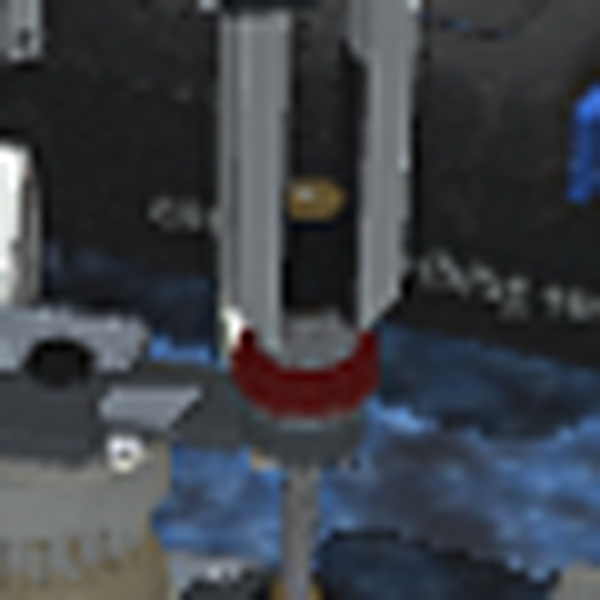

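The knob is gripped and centred: the cap is at (315,198) between the fingers, which stay above the nut. Now I'll screw it down, reading torque.

Call:
servo_tool:
  motion:
    - [0.95,0,0,0,0]
    - [0.95,0,0,0,0]
    - [0.95,0,0,-0.01,-5]
    - [0.95,0,0,-0.02,-10]
    - [0.95,0,0,-0.03,-15]
    - [0.95,0,0,-0.03,-20]
    - [0.95,0,0,-0.04,-25]
  squeeze: 14

```text
time_s: 16.42
ee_pos: [0.4576, -0.0383, 0.3159]
eef_rot: [-3.141, 0.0, 1.721]
force: [-0.0, 0.0, -0.3]
grip_width: 0.0168
grip_force: 14.0
```

```bash
cat >> h.py <<'E'
def rd(n=5):
    o=ctrl.get_obs();L=[o["moment"][2]]
    for _ in range(n): ctrl.camera("top");o=ctrl.get_obs();L.append(o["moment"][2])
    print(np.round(L,3),"mean",np.mean(L[1:]).round(3),"yaw",o["eef_rot"][2].round(4),"F",o["force"].round(1),"z",o["ee_pos"][2].round(4),"w",round(o["grip_width"],4),"t",o["time_s"])
E
python3 -c "
from h import *
rd()"
```

```text
[0.015 0.017 0.059 0.048 0.047 0.089] mean 0.052 yaw 1.7256 F [ 1.2  0.5 -1.3] z 0.3159 w 0.0167 t 16.675
```

Call:
servo_tool:
  motion:
    - [0.95,0,0,-0.01,-5]
    - [0.95,0,0,-0.02,-10]
    - [0.95,0,0,-0.03,-15]

```text
time_s: 17.05
ee_pos: [0.4576, -0.0383, 0.3157]
eef_rot: [-3.141, 0.0, 1.461]
force: [0.5, -0.1, -0.4]
grip_width: 0.0168
grip_force: 14.0
```

```bash
python3 -c "
from h import *
rd()"
```

```text
[ 0.127 -0.004  0.039  0.03   0.078  0.037] mean 0.036 yaw 1.4644 F [-0.5 -0.4 -0.3] z 0.3157 w 0.0164 t 17.3
```

Call:
servo_tool:
  motion:
    - [0.95,0,0,-0.01,-5]
    - [0.95,0,0,-0.01,-5]

```text
time_s: 17.55
ee_pos: [0.4576, -0.0383, 0.3156]
eef_rot: [-3.142, -0.0, 1.376]
force: [-1.9, 0.2, 1.4]
grip_width: 0.0168
grip_force: 14.0
```

```bash
python3 -c "
from h import *
rd(3)"
```

```text
[0.085 0.063 0.051 0.064] mean 0.059 yaw 1.3769 F [-1.3  0.6 -0.2] z 0.3156 w 0.0166 t 17.7
```

Call:
servo_tool:
  motion:
    - [0.95,0,0,-0.01,-5]
    - [0.95,0,0,-0.01,-5]

```text
time_s: 17.95
ee_pos: [0.4576, -0.0383, 0.3155]
eef_rot: [-3.142, 0.0, 1.289]
force: [-1.3, 0.4, 0.4]
grip_width: 0.0168
grip_force: 14.0
```

```bash
python3 -c "
from h import *
rd(3)"
```

```text
[-0.02   0.064  0.044  0.064] mean 0.058 yaw 1.2895 F [-0.8  0.4  1. ] z 0.3155 w 0.0167 t 18.1
```

Call:
servo_tool:
  motion:
    - [0.95,0,0,-0.01,-5]
    - [0.95,0,0,-0.01,-5]

```text
time_s: 18.35
ee_pos: [0.4576, -0.0383, 0.3154]
eef_rot: [-3.142, -0.0, 1.202]
force: [-1.7, -0.3, 2.0]
grip_width: 0.017
grip_force: 14.0
```

```bash
python3 -c "
from h import *
rd(3)"
```

```text
[0.016 0.087 0.075 0.053] mean 0.072 yaw 1.2022 F [-0.8 -1.1  0.4] z 0.3154 w 0.0166 t 18.5
```

Call:
servo_tool:
  motion:
    - [0.95,0,0,-0.01,-5]
    - [0.95,0,0,-0.01,-5]

```text
time_s: 18.75
ee_pos: [0.4576, -0.0383, 0.3153]
eef_rot: [-3.142, -0.0, 1.114]
force: [-1.7, -0.1, 1.7]
grip_width: 0.0166
grip_force: 14.0
```

```bash
python3 -c "
from h import *
rd(3)"
```

```text
[0.077 0.032 0.024 0.003] mean 0.02 yaw 1.1149 F [-1.4 -0.3  1. ] z 0.3153 w 0.0165 t 18.9
```

Call:
servo_tool:
  motion:
    - [0.95,0,0,-0.01,-5]
    - [0.95,0,0,-0.01,-5]

```text
time_s: 19.15
ee_pos: [0.4576, -0.0383, 0.3151]
eef_rot: [-3.142, -0.0, 1.027]
force: [-0.7, 0.3, 2.1]
grip_width: 0.017
grip_force: 14.0
```

```bash
python3 -c "
from h import *
rd(3)"
```

```text
[0.058 0.026 0.026 0.051] mean 0.034 yaw 1.0277 F [-2.1  0.5  1.9] z 0.3151 w 0.0167 t 19.3
```

Call:
servo_tool:
  motion:
    - [0.95,0,0,-0.01,-5]
    - [0.95,0,0,-0.01,-5]

```text
time_s: 19.55
ee_pos: [0.4576, -0.0383, 0.3151]
eef_rot: [-3.142, -0.0, 0.94]
force: [-0.8, 1.0, 3.1]
grip_width: 0.0169
grip_force: 14.0
```

```bash
python3 -c "
from h import *
rd(3)"
```

```text
[0.059 0.109 0.075 0.027] mean 0.07 yaw 0.9404 F [-2.2 -0.   2.7] z 0.3151 w 0.0165 t 19.7
```

Call:
servo_tool:
  motion:
    - [0.95,0,0,0,-5]
    - [0.95,0,0,0,-5]

```text
time_s: 19.95
ee_pos: [0.4576, -0.0383, 0.315]
eef_rot: [-3.142, 0.0, 0.853]
force: [-1.4, -0.2, 2.0]
grip_width: 0.0166
grip_force: 14.0
```

```bash
python3 -c "
from h import *
rd(3)"
```

```text
[0.063 0.051 0.069 0.019] mean 0.046 yaw 0.8532 F [-1.4  0.8  1.7] z 0.315 w 0.0169 t 20.1
```

Call:
servo_tool:
  motion:
    - [0.95,0,0,-0.01,-5]
    - [0.95,0,0,-0.01,-5]

```text
time_s: 20.35
ee_pos: [0.4576, -0.0383, 0.3149]
eef_rot: [-3.141, 0.0, 0.765]
force: [-1.5, 0.5, 2.1]
grip_width: 0.017
grip_force: 14.0
```

```bash
python3 -c "
from h import *
rd(3)"
```

```text
[0.081 0.099 0.01  0.062] mean 0.057 yaw 0.7659 F [-1.4  1.1  1.3] z 0.3149 w 0.017 t 20.5
```

Call:
servo_tool:
  motion:
    - [0.95,0,0,0,-5]
    - [0.95,0,0,0,-5]

```text
time_s: 20.75
ee_pos: [0.4576, -0.0383, 0.3149]
eef_rot: [-3.142, 0.0, 0.678]
force: [-0.8, 0.4, 1.1]
grip_width: 0.017
grip_force: 14.0
```

```bash
python3 -c "
from h import *
rd(3)"
```

```text
[0.066 0.084 0.031 0.078] mean 0.064 yaw 0.6786 F [-2.   0.3  1.2] z 0.3149 w 0.0167 t 20.9
```

Call:
servo_tool:
  motion:
    - [0.95,0,0,-0.01,-5]
    - [0.95,0,0,-0.01,-5]

```text
time_s: 21.15
ee_pos: [0.4576, -0.0383, 0.3149]
eef_rot: [-3.142, -0.0, 0.591]
force: [-1.9, 0.9, 3.0]
grip_width: 0.0166
grip_force: 14.0
```

```bash
python3 -c "
from h import *
rd(3)"
```

```text
[0.063 0.051 0.107 0.074] mean 0.078 yaw 0.5914 F [-1.7  1.1  3. ] z 0.3149 w 0.0168 t 21.3
```

```bash
python3 -c "
from h import *
rd(4)"
```

```text
[0.074 0.073 0.068 0.076 0.086] mean 0.076 yaw 0.59 F [-1.   0.8  2.7] z 0.3149 w 0.0168 t 21.5
```

Call:
servo_tool:
  motion:
    - [0.95,0,0,0,-4]
    - [0.95,0,0,0,-4]

```text
time_s: 21.75
ee_pos: [0.4576, -0.0383, 0.3149]
eef_rot: [3.142, -0.0, 0.52]
force: [-2.1, 1.2, 3.1]
grip_width: 0.0167
grip_force: 14.0
```

```bash
python3 -c "
from h import *
rd(4)"
```

```text
[0.04  0.076 0.127 0.085 0.076] mean 0.091 yaw 0.5205 F [-1.4  0.4  2.7] z 0.3149 w 0.0165 t 21.95
```

Call:
servo_tool:
  motion:
    - [0.95,0,0,0,-3]
    - [0.95,0,0,0,-3]

```text
time_s: 22.2
ee_pos: [0.4576, -0.0383, 0.3148]
eef_rot: [-3.142, 0.0, 0.468]
force: [-2.3, 0.9, 2.5]
grip_width: 0.0164
grip_force: 14.0
```

```bash
python3 -c "
from h import *
rd(5)"
```

```text
[0.09  0.112 0.072 0.094 0.085 0.003] mean 0.073 yaw 0.4678 F [-1.2  0.7  1.4] z 0.3148 w 0.0167 t 22.45
```

Call:
servo_tool:
  motion:
    - [0.95,0,0,0,-4]
    - [0.95,0,0,0,-4]

```text
time_s: 22.7
ee_pos: [0.4576, -0.0383, 0.3148]
eef_rot: [-3.142, 0.0, 0.398]
force: [-1.1, 0.7, 1.7]
grip_width: 0.0166
grip_force: 14.0
```

```bash
python3 -c "
from h import *
rd(6)"
```

```text
[0.078 0.09  0.095 0.064 0.117 0.139 0.066] mean 0.095 yaw 0.3979 F [-0.5  0.3  2.3] z 0.3148 w 0.0167 t 23.0
```

Call:
servo_tool:
  motion:
    - [0.95,0,0,0,-4]
    - [0.95,0,0,-0.01,-4]

```text
time_s: 23.25
ee_pos: [0.4576, -0.0383, 0.3148]
eef_rot: [-3.142, -0.0, 0.328]
force: [-1.9, 1.9, 4.0]
grip_width: 0.0166
grip_force: 14.0
```

```bash
python3 -c "
from h import *
rd(6)"
```

```text
[0.128 0.122 0.107 0.11  0.079 0.1   0.114] mean 0.105 yaw 0.328 F [-1.9  1.2  4. ] z 0.3148 w 0.0164 t 23.55
```

The knob torque rose from 0.05 to about 0.105 N m. The foot is bearing but not lifting the arm. I'll release, regrip the nut with room for clockwise turning.

Call:
servo_tool:
  motion:
    - [0.4,0,0,0,0]
    - [0.4,0,0,0,0]
    - [0.4,0,0,0,0]
    - [0.4,0,0,0,10]
    - [0.4,0,0,-0.8,20]
    - [0.4,0,0,-1.68,30]
    - [0.4,0,0,-1.68,40]
    - [0.4,0,0,-1.68,50]
    - [0.4,0,0,-1.68,60]
    - [0.4,0,0,-1.68,70]
    - [0.4,0,0,-1.68,80]
    - [0.4,0,0,-1.68,90]
    - [0.4,0,0,-1.68,100]
    - [0.4,0,0,-1.68,110]
    - [0.4,0,0,-1.68,120]
    - [0.4,0,0,-1.68,130]
    - [0.4,0,0,-1.68,140]
    - [0.4,0,0,-1.68,150]
    - [0.4,0,0,-1.68,160]
    - [0.4,0,0,-1.68,165]
  squeeze: 40

```text
time_s: 26.05
ee_pos: [0.4576, -0.0384, 0.2979]
eef_rot: [-3.142, 0.0, -3.072]
force: [0.7, -0.3, -0.0]
grip_width: 0.0567
grip_force: 0.0
```

```bash
python3 -c "
from h import *
rd(4)
c=ctrl.camera('side');cv2.imwrite('pics/z5.png',cv2.resize(c['image'][145:205,280:340],(600,600),interpolation=2)[:,:,::-1]);print(ctrl.get_obs()['qpos'][5])"
```

```text
[ 0.054 -0.004  0.022 -0.027  0.018] mean 0.002 yaw -3.0783 F [ 0.6  0.1 -0.4] z 0.2979 w 0.0562 t 26.25
-1.7976071448389341
```

View pics/z5.png

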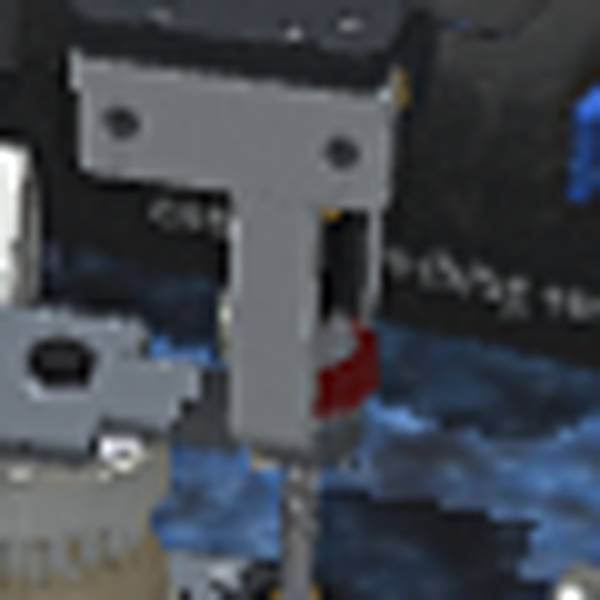

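The fingers straddle the nut (red at 350,375) with the tips above the boss. Now grip it and tighten.

Call:
servo_tool:
  motion:
    - [0.6,0,0,0,0]
    - [0.9,0,0,0,0]
    - [0.9,0,0,0,0]
    - [0.9,0,0,0,0]
    - [0.9,0,0,-0.01,-8]
    - [0.9,0,0,-0.03,-16]
    - [0.9,0,0,-0.04,-24]
    - [0.9,0,0,-0.06,-32]
    - [0.9,0,0,-0.07,-40]
    - [0.9,0,0,-0.08,-45]
  squeeze: 40

```text
time_s: 27.55
ee_pos: [0.4576, -0.0382, 0.2972]
eef_rot: [3.141, -0.0, 2.418]
force: [-0.1, 2.0, 0.1]
grip_width: 0.0375
grip_force: 40.0
```

```bash
python3 -c "
from h import *
rd(3)"
```

```text
[ 0.134  0.016 -0.067 -0.063] mean -0.038 yaw 2.4231 F [0.4 2.1 0.6] z 0.2971 w 0.0367 t 27.7
```

Call:
servo_tool:
  motion:
    - [0.9,0,0,-0.01,-5]
    - [0.9,0,0,-0.02,-10]
    - [0.9,0,0,-0.02,-15]

```text
time_s: 28.08
ee_pos: [0.4576, -0.0383, 0.297]
eef_rot: [3.142, -0.0, 2.16]
force: [-1.4, 1.4, 1.4]
grip_width: 0.0374
grip_force: 40.0
```

```bash
python3 -c "
from h import *
rd(3)"
```

```text
[ 0.202  0.157 -0.005 -0.004] mean 0.049 yaw 2.1629 F [-0.6  2.2  1.6] z 0.297 w 0.0372 t 28.225
```

Call:
servo_tool:
  motion:
    - [0.9,0,0,0,-5]
    - [0.9,0,0,-0.01,-10]
    - [0.9,0,0,-0.02,-15]

```text
time_s: 28.6
ee_pos: [0.4576, -0.0383, 0.2969]
eef_rot: [3.142, 0.0, 1.899]
force: [-1.0, 2.0, 3.3]
grip_width: 0.0371
grip_force: 40.0
```

```bash
python3 -c "
from h import *
rd(3)"
```

```text
[0.42  0.261 0.185 0.193] mean 0.213 yaw 1.9019 F [-0.7  3.   3. ] z 0.2969 w 0.037 t 28.75
```

Call:
servo_tool:
  motion:
    - [0.9,0,0,0,-5]
    - [0.9,0,0,0,-10]

```text
time_s: 29.0
ee_pos: [0.4576, -0.0383, 0.2968]
eef_rot: [3.142, 0.0, 1.725]
force: [-0.2, 3.3, 2.4]
grip_width: 0.0375
grip_force: 40.0
```

```bash
python3 -c "
from h import *
rd(3)"
```

```text
[0.38  0.335 0.288 0.214] mean 0.279 yaw 1.7276 F [0.  3.1 3. ] z 0.2968 w 0.0373 t 29.15
```

Call:
servo_tool:
  motion:
    - [0.9,0,0,0,-2]
    - [0.9,0,0,0,-4]
    - [0.9,0,0,0,-6]
    - [0.9,0,0,0,-8]
    - [0.9,0,0,0,-10]
    - [0.9,0,0,0,-12]

```text
time_s: 29.9
ee_pos: [0.4576, -0.0383, 0.2967]
eef_rot: [-3.142, -0.0, 1.512]
force: [-0.7, 4.2, 3.1]
grip_width: 0.0372
grip_force: 40.0
```

```bash
python3 -c "
from h import *
rd(3)"
```

```text
[0.52  0.51  0.426 0.434] mean 0.457 yaw 1.514 F [-0.8  1.8  3.2] z 0.2967 w 0.0372 t 30.05
```

Call:
servo_tool:
  motion:
    - [0.9,0,0,0,-2]
    - [0.9,0,0,0,-4]

```text
time_s: 30.3
ee_pos: [0.4576, -0.0383, 0.2967]
eef_rot: [-3.142, -0.0, 1.442]
force: [-1.2, 4.5, 3.1]
grip_width: 0.0373
grip_force: 40.0
```

```bash
python3 -c "
from h import *
rd(3)"
```

```text
[0.623 0.285 0.295 0.223] mean 0.267 yaw 1.4438 F [0.5 3.6 2.3] z 0.2968 w 0.0371 t 30.45
```

Call:
servo_tool:
  motion:
    - [0.95,0,0,0,0]
    - [0.95,0,0,0,0]
  squeeze: 60

```text
time_s: 30.7
ee_pos: [0.4576, -0.0383, 0.2968]
eef_rot: [3.142, -0.0, 1.444]
force: [0.5, 3.5, 2.0]
grip_width: 0.036
grip_force: 60.0
```

```bash
python3 -c "
from h import *
rd(2)"
```

```text
[0.318 0.308 0.295] mean 0.302 yaw 1.4444 F [0.3 3.6 2.1] z 0.2968 w 0.0363 t 30.8
```

Call:
servo_tool:
  motion:
    - [0.95,0,0,0,-1]
    - [0.95,0,0,0,-2]

```text
time_s: 31.05
ee_pos: [0.4576, -0.0383, 0.2968]
eef_rot: [3.142, 0.0, 1.408]
force: [0.5, 3.2, 2.1]
grip_width: 0.0363
grip_force: 60.0
```

```bash
python3 -c "
from h import *
rd(3)"
```

```text
[0.566 0.437 0.408 0.384] mean 0.41 yaw 1.4093 F [0.6 3.9 1.8] z 0.2968 w 0.0368 t 31.2
```

Call:
servo_tool:
  motion:
    - [0.95,0,0,0,-1]
    - [0.95,0,0,0,-2]

```text
time_s: 31.45
ee_pos: [0.4576, -0.0383, 0.2967]
eef_rot: [3.142, -0.0, 1.373]
force: [-0.0, 2.8, 2.5]
grip_width: 0.0361
grip_force: 60.0
```

```bash
python3 -c "
from h import *
rd(3)"
```

```text
[0.752 0.653 0.57  0.519] mean 0.581 yaw 1.3745 F [0.5 3.4 2.6] z 0.2967 w 0.0363 t 31.6
```

Call:
servo_tool:
  motion:
    - [0.95,0,0,0,0]
    - [0.95,0,0,0,0]

```text
time_s: 31.85
ee_pos: [0.4576, -0.0383, 0.2967]
eef_rot: [3.142, -0.0, 1.375]
force: [0.4, 3.3, 2.7]
grip_width: 0.0363
grip_force: 60.0
```

```bash
python3 -c "
from h import *
rd(3)"
```

```text
[0.53  0.538 0.517 0.575] mean 0.543 yaw 1.3746 F [0.7 4.  2.7] z 0.2967 w 0.0362 t 32.0
```

Call:
servo_tool:
  motion:
    - [0.95,0,0,0,-0.7]
    - [0.95,0,0,0,-1.4]
    - [0.95,0,0,0,-2]
    - [0.95,0,0,0,-2]
    - [0.95,0,0,0,-2]
    - [0.95,0,0,0,-2]

```text
time_s: 32.75
ee_pos: [0.4576, -0.0383, 0.2967]
eef_rot: [-3.142, -0.0, 1.34]
force: [1.1, 3.5, 1.6]
grip_width: 0.0366
grip_force: 60.0
```

```bash
python3 -c "
from h import *
rd(3)"
```

```text
[0.305 0.306 0.311 0.256] mean 0.291 yaw 1.3397 F [0.9 3.5 1.2] z 0.2967 w 0.0364 t 32.9
```

Call:
servo_tool:
  motion:
    - [0.3,0,0,0,0]
    - [0.3,0,0,0,0]
    - [0.3,0,0,0,0]
    - [0.2,0,0,2,0]
    - [0,0,0,6,0]
    - [0,0,0,10,0]
    - [0,0,0,14,0]
    - [0,-5,-4,14,0]
    - [0,-10,-8,14,0]
    - [0,-12,-12,14,0]
    - [0,-12,-16,14,0]
    - [0,-12,-20,14,0]
    - [0,-12,-20,14,0]
    - [0,-12,-20,14,0]

```text
time_s: 34.65
ee_pos: [0.3376, -0.238, 0.4366]
eef_rot: [-3.141, -0.0, 1.339]
force: [-0.1, 0.3, -0.9]
grip_width: 0.0938
grip_force: 0.0
```

```bash
python3 -c "
from h import *
s=ctrl.camera('side');t=ctrl.camera('top')
a=cv2.resize(t['image'][200:260,305:365],(400,400),interpolation=2)
b=cv2.resize(s['image'][150:220,260:330],(400,400),interpolation=2)
cv2.imwrite('pics/z6.png',np.hstack([a,b])[:,:,::-1]);rd(1);print(red(s,(295,170,325,200)),red(t,(322,225,352,255)))"
```

```text
[ 0.023 -0.015] mean -0.015 yaw 1.3407 F [-0.   0.4  0.2] z 0.4369 w 0.0942 t 34.8
(np.int64(303), np.int64(317), np.int64(177), np.int64(186), 81) (np.int64(330), np.int64(343), np.int64(231), np.int64(244), 71)
```

View pics/z6.png

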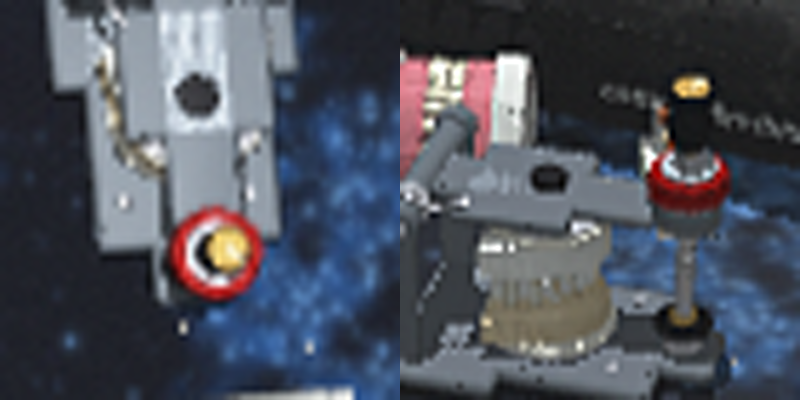

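The nut is seated at (690,180), the brass foot sits on the black table at (685,315), and the casts are closed. The arm is clear, so I'm handing in.

```bash
python3 -c "
from station import ctrl
print(ctrl.hand_in())"
```

```text
the job is handed in; nothing more can be done
None
```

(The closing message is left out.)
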